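# Load a gearmotor into a sprung-arm test dock

## Robot

A 7-joint arm with a two-finger parallel gripper is mounted at the origin on the work surface. World frame = base frame: x ahead of the robot, y to its left, z up, the work surface at z = 0. Lengths are in m, angles in rad, forces in N, time in s.
With the tool pointing down it reaches from about 0.4 to 0.85 m from the base axis. Payload 10.4 kg.
Tool frame: the origin (TCP) lies on the centre line of the jaws, within the pads' length; the fingertips stand 22 mm ahead of it and the grasp point (between the pads) lies 3 mm ahead of it; z points along the fingers, y is the line along which they close (so a half turn about z gives the same grasp; the last joint's range is limited). The gripper opens to 87 mm and grips with 3 to 60 N. Pads are 19 mm wide; open, the fingers measure 117 mm over their backs; the gripper's body (75 mm by 190 mm) begins 51 mm behind the grasp point.
Start: joints at [1.171, 0.332, -0.065, 1.46, 0.022, 1.35, -0.088], TCP at [0.23, -0.581, 0.245] pointing down, gripper open.
Joint ranges: [-2.6, 2.6], [-0.5, 2.12], [-1.47, 1.34], [0.16, 2.42], [-1.27, 4.41], [0.06, 2.06], [-2.6, 2.6]. Speed limits (rad/s): [2.22, 2.22, 2.79, 2.79, 3.14, 3.14, 3.14].

## Interface

Orientations are given as a unit quaternion [x, y, z, w].
In Python, from bench import r, viewer, read_state gives the robot as it stands (r), with the cameras (viewer) and the readings as plain functions.
- The arm moves only by the tool jog_arm, called after "Request:" as name(argument=value, ...) on one line, values as JSON. Schema: {"type":"object","properties":{"rows":{"type":"array","items":{"type":"object","properties":{"tx":{"type":"number"},"ty":{"type":"number"},"tz":{"type":"number"},"rz":{"type":"number"},"finger_gap":{"type":"number"}},"additionalProperties":false,"required":["finger_gap"]},"minItems":1,"maxItems":12},"grip_force":{"type":"number"},"only":{"type":"string"},"quiet":{"type":"boolean"},"lines":{"type":"string"}},"required":["rows"],"additionalProperties":false}. rows is a list of rows, 1 to 12 of them, each an object with the fields tx, ty, tz (the shift in shares of 0.75 m (1.0 is 0.75 m)), rz (a turn about the tool's z in parts of the range, where 1.0 means 4 rad), finger_gap (the finger opening in m); a field left out counts as zero (the opening has to be given); each row is the pose to reach, as a shift and turn from the pose commanded when the call began, along the tool's axes at that moment; what a row does not reach only later rows make up. A row lasts 1/10 s, in which the tool goes at most 0.05 m and 0.15 rad, less where a joint would pass 70% of its speed; a pose out of reach is approached as far as the arm can. The fingers move at their own pace and stop on an object; grip_force is the grip in N (left out, the last holds). Time passes only in rows, so rows that do not move let the fingers close. The tool returns the time, the measured TCP pose, the force, the opening and the grip force at its end. only (a regular expression) keeps the lines of the reply that match it, lines (a string "A,B") keeps lines A to B, and quiet returns only ok. Shift and turn numbers lie between -1 and 1, and a call with a number outside is refused. Input that does not fit is refused with a message, and nothing moves.
- read_state(): the state, without advancing time (a new reading comes with each control period).
- viewer.camera(name): name is "scene" or "side" or "wrist"; returns a dict with "img" (420x560x3 uint8, red, green, blue), "fx", "fy", "cx", "cy" (pixels), "pose" (4x4, takes a point from camera to world coordinates). Camera axes: x right, y down, z forward; pixel columns grow to the right and rows downward; lengths in m; the calibration is good to about 2 mm. The wrist camera is an equidistant fisheye: a pixel r from the principal point sees the ray r / f radians off the axis. A picture is of the moment at which its call begins. There is no depth.
- r.close_job(): hands the job in; it is judged then, once.
The state is a dict: "time": time; "joint_positions": joint angles; "joint_vel": joint speeds; "joint_torque": joint torques, N m; "ee_pos": TCP position; "eef_rot": TCP orientation; "ft_force": force on the tool from outside, world axes, zero at the start; "torque": the same for the moment, N m; "width": finger opening in m; "grip_force": force on a finger pad.
Only numpy, scipy, OpenCV 4.12 (cv2) and the standard library are available. Lean on these libraries where they do the work, as an engineer would, in place of code of your own. Each camera call takes 0.05 s, during which the arm holds its last target. There are 200 camera calls.

## Task

Load the gearmotor into the motor test dock: push the dock's sprung contact arm back until its catch holds it there by itself, lay the motor in the nest with its shaft in the slot of the steel end plate, then trip the catch's trigger so that the arm springs forward onto the motor's rear and holds it home against the end plate. Leave everything else on the bench where it is.

Things in the scene. Friction and masses are not known exactly. Their poses are not given: they have to be found in the camera images.
- dock: Motor test dock, fixed. Aluminium base plate 12 mm thick spanning dock x -95..105, y -185..140 mm; origin at bench level. y: along the nest towards the end plate; x: across it. At +y a steel end plate with a U slot, behind it a black speed pick-up 62 mm high; at -y the sprung contact arm, swinging level; at x 40..100, y 60..110 a grey terminal box, 62 mm high.
- dock_nest (a point): On the end plate's inner face, nest centre line, nest floor (24 mm above bench); (-30, 85, 24) mm in the dock; dock's axes. Nest: black flat channel 48 mm wide, open above and to -y, from y 0 to -125 mm (guides to -115), guides upright to 7 mm above its floor, flaring out to 14 mm. End plate 90 wide, 8 thick, 51 mm above the floor; slot 20 mm wide, open upward from 9 mm above the floor.
- motor: Gearmotor lying on the bench, 0.28 to 0.46 kg: square aluminium gearbox 42 mm, 48 long; round steel can 38 mm, 40 long; square black end cap 42 mm, 10 long (98 mm in all), plus a shaft 8 mm thick, 18 long. Origin under the middle of the 98 mm, at its underside; near its centre of mass. y along its axis to the shaft, z up. Starts with y within 0.9 rad of the dock's y; home: parallel to it.
- motor_face (a point): Middle of the lower edge of the gearbox's front (shaft side) face: 49 mm along +y from motor, at its underside. Home, it lies on dock_nest.
- motor_mid (a point): Centre of the motor on its axis, 21 mm above the origin of motor.
- contact_arm (a joint): Contact arm's angle about its upright hinge, rad, counter-clockwise from above: 0 sprung fully forward (nest empty), 0.20 on a motor that is home, 1.0 held by the catch, 1.15 stop. Push it to 1.07 or more, then let go: it settles near 1.0 if caught. At the handle it takes 4 N at 0, 8 N far back, some 2 N more as it shoves the catch aside (0.75 to 1.0). Damped: shuts in about half a second.
- handle_mid (a point): Middle of the arm's upright black round handle, 22 mm across, 54 to 104 mm above the bench (this point 79), 145 mm from the hinge. In the dock: (-82, -4) mm at joint 0, (-41, -137) when caught. Push it from its +y side. Arm: steel bar 16 wide, 44 to 54 mm above the bench, with a block 90 mm from the hinge whose two brass pins stand 20 mm ahead of the bar's centre line.
- contact_arm_hinge (a point): On the arm's vertical hinge axis, 49 mm above the bench, at (60, -33) mm in the dock. Post and spring: 34 mm across (foot 48), up to 86 mm above the bench.
- trigger (a joint): Angle of the catch lever with the trigger, rad, counter-clockwise from above: 0 at rest and when holding the arm, 0.40 stop. Lets the arm go at 0.1 to 0.2; springs back by itself.
- trigger_tab (a point): Middle of the upright dark steel trigger tab, 8 mm thick, 28 mm along the lever, 57 to 95 mm above the bench (this point 80), 60 mm from the trigger hinge. At rest at (68, -163) mm in the dock, lever pointing along (0.26, -0.97). Push it from its -x side along the dock's (0.97, 0.26): 6 to 12 mm and about 5 N trip it.
- trigger_hinge (a point): On the catch lever's vertical hinge axis, 61 mm above the bench, at (53, -105) mm in the dock. Lever: 57 to 67 mm above the bench, its nose reaching towards the arm, its tail to the tab.
- tachometer: Hand tachometer lying flat, grey plastic, 56 x 128 x 30 mm, long side along its y; origin under its middle. Leave it.
- screwdriver: Screwdriver with black handle, 190 mm, lying along its x; origin near its middle. Leave it.
- wrench: Steel wrench, 160 mm, lying along its x; origin near its middle. Leave it.
- tape_roll: Roll of paper tape lying flat, 90 mm across, 20 mm high. Leave it.
- grease_jar: White jar 64 mm across, 75 mm high. Leave it.
- cleaner_can: Aluminium can 58 mm across, 170 mm high. Leave it.

How it is judged:
On the way, in this order (a step that is already met when the one before it is completed fails the run):
1. the arm is pushed back and held by its catch, untouched (value of joint contact_arm above 0.95 rad and contact force between the fingers and contact_arm below 0.3 N), for 0.3 s.
2. the motor lies flat in the nest, shaft in the slot, let go, with the arm still held back (value of joint contact_arm above 0.95 rad and x of motor_face in the frame of dock_nest between -0.006 and 0.006 m and y of motor_face in the frame of dock_nest between -0.034 and 0.004 m and y of motor in the frame of dock_nest below -0.03 m and z of motor_mid in the frame of dock_nest between 0.018 and 0.025 m and angle between the y axis of motor and the y axis of dock, either way round below 0.1 rad and contact force between the fingers and motor below 0.3 N), for 0.2 s.
At the end, for the whole second after the job is handed in: The motor lies flat in the nest (axis within 6 mm and 0.1 rad of the centre line), gearbox face within 3 mm of the end plate, shaft in its slot, and the released arm presses on its rear with more than 2 N (arm joint 0.12 to 0.27), trigger back at rest (below 0.05 rad), all still (x of motor_face in the frame of dock_nest between -0.006 and 0.006 m and y of motor_face in the frame of dock_nest between -0.003 and 0.004 m and y of motor in the frame of dock_nest below -0.03 m and z of motor_mid in the frame of dock_nest between 0.018 and 0.025 m and angle between the y axis of motor and the y axis of dock, either way round below 0.1 rad and value of joint contact_arm between 0.12 and 0.27 rad and contact force between contact_arm and motor above 2 N and value of joint trigger below 0.05 rad and linear speed of motor below 0.02 m/s); the robot touches nothing.
It fails at once if a bystander is shifted by more than 30 mm (distance of any of tachometer, screwdriver, wrench, tape_roll, grease_jar, cleaner_can from where it was at the start of the episode above 0.03 m).
It also fails if it takes over 69 s, if anything falls off the work surface, if the arm or the gripper's body presses on something with over 40 N, if the wrist force passes 120 N, or if a joint passes its speed limit or range.

## Working session

There is one attempt and no reset: what is moved stays moved. The work goes in short steps, Python scripts to look and compute and a tool call to move; the robot and the scene stay as the last step left them, time stands still between calls to the robot, and variables do not carry over. Pictures are saved under pics/ and viewed, at most 10 in all, crops included, and the job is handed in when it is done.

```bash
ls; mkdir -p pics; python3 - <<'E'
from bench import r, viewer, read_state
import cv2,numpy as np
s=read_state();print(s)
for n in["scene","side"]:
    c=viewer.camera(n);print(n,c["fx"],c["fy"],c["cx"],c["cy"],np.round(c["pose"],4).tolist());cv2.imwrite(f"pics/{n}0.png",cv2.resize(c["img"][:,:,::-1],(784,588)))
E
```

```text
bench.py
pics
{'time': 0.0, 'joint_positions': array([ 1.17140383,  0.33288115, -0.06469971,  1.46093886,  0.02162176,
        1.34989297, -0.08849868]), 'joint_vel': array([ 1.77310718e-04, -1.20631001e-04,  8.03336629e-04, -1.07085868e-04,
        1.22659396e-03,  2.71258705e-04, -6.84812566e-05]), 'joint_torque': array([ 4.98702011e-04, -6.23256540e+01,  2.49482546e-02, -3.89886725e+01,
       -6.12440379e-02,  3.99181328e-02,  1.49230386e-04]), 'ee_pos': array([ 0.22982175, -0.58083174,  0.24374931]), 'eef_rot': array([ 9.82303099e-01,  1.87296861e-01, -1.75795622e-04, -6.89996663e-04]), 'ft_force': array([-0.16746894, -0.40969213, -0.09154987]), 'torque': array([-0.00979439,  0.03836391, -0.0667124 ]), 'grip_force': 0.0, 'width': 0.08730983104631225}
scene 391.68010995058074 391.68010995058074 281.1179378133164 207.0216617972928 [[-0.2022, 0.7921, -0.5759, 1.1168], [0.9793, 0.1589, -0.1253, 0.1845], [-0.0078, -0.5893, -0.8078, 0.8893], [0.0, 0.0, 0.0, 1.0]]
side 524.1613874954097 524.1613874954097 280.61817564705177 202.71356387321705 [[0.9922, -0.0953, 0.0801, 0.4373], [-0.1245, -0.7541, 0.6449, -0.7305], [-0.0011, -0.6498, -0.7601, 1.0144], [0.0, 0.0, 0.0, 1.0]]
```

View pics/scene0.png

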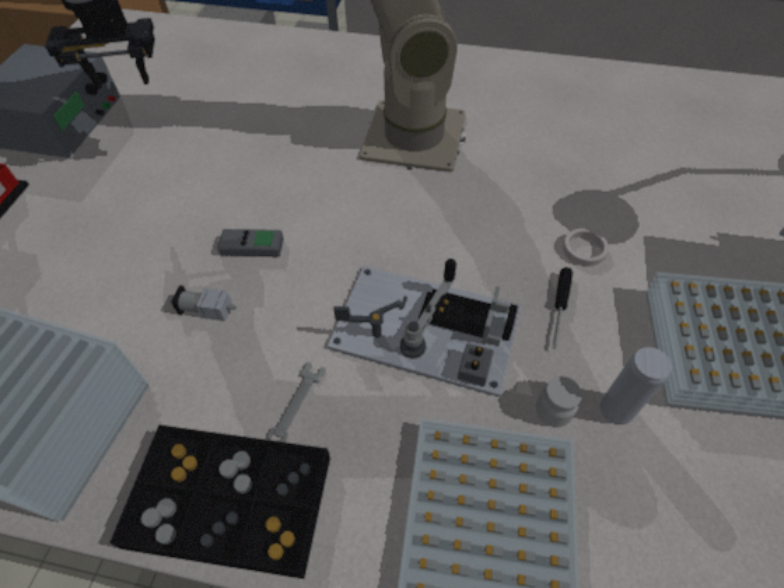

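View pics/side0.png

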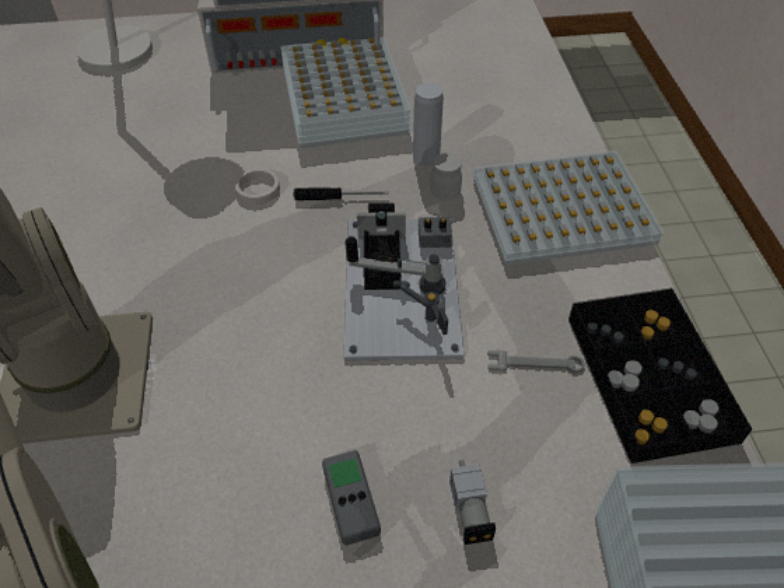

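```bash
python3 - <<'E'
from bench import r, viewer, read_state
import cv2,numpy as np
def crop(i,x0,y0,x1,y1,k):
    c=i[y0:y1,x0:x1,::-1]; c=cv2.convertScaleAbs(c,alpha=1.5)
    return cv2.resize(c,None,fx=k,fy=k,interpolation=cv2.INTER_CUBIC)
s=viewer.camera("side")["img"];c=viewer.camera("scene")["img"]
np.save("side.npy",s);np.save("scene.npy",c)
a=np.zeros((600,800,3),np.uint8)
d=crop(s,240,140,345,260,5);a[:600,:525]=d
d=crop(s,310,320,365,400,5);a[:400,525:800]=d
cv2.imwrite("pics/sidec.png",a)
a=np.zeros((600,800,3),np.uint8)
a[:400,:625]=crop(c,230,185,355,265,5)[:400] if 0 else crop(c,230,185,355,265,5)
a=np.zeros((600,800,3),np.uint8)
a[:500,:720]=crop(c,230,182,374,282,5)
cv2.imwrite("pics/scenec.png",a)
a=crop(c,110,190,180,240,8);cv2.imwrite("pics/scenem.png",a)
E
```

```text
(no output)
```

View pics/sidec.png

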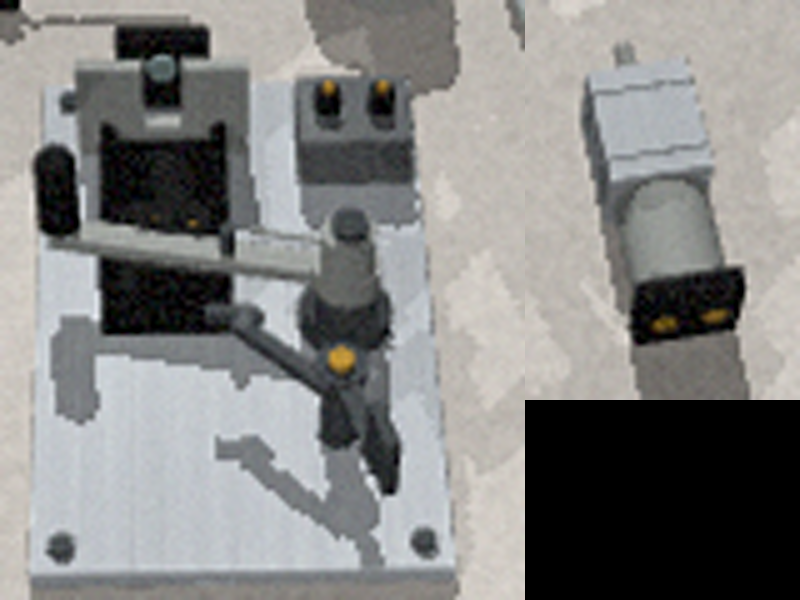

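View pics/scenec.png

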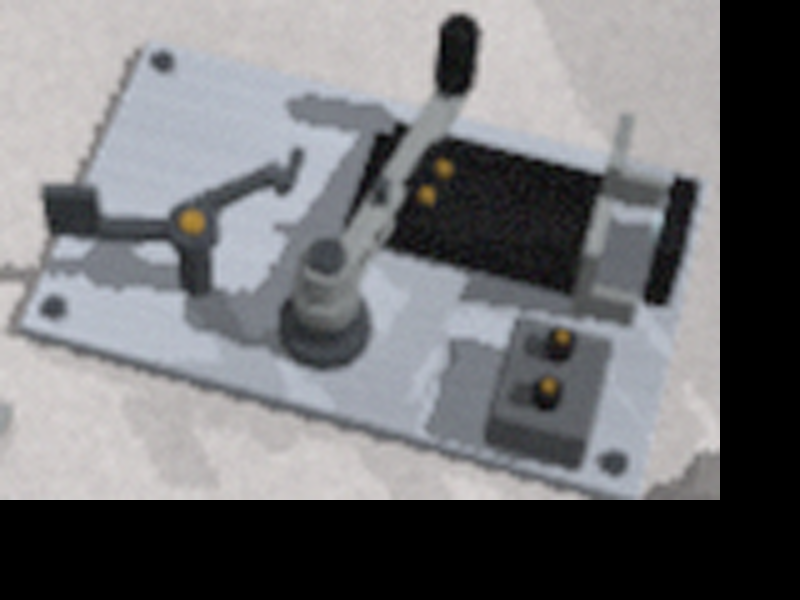

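View pics/scenem.png

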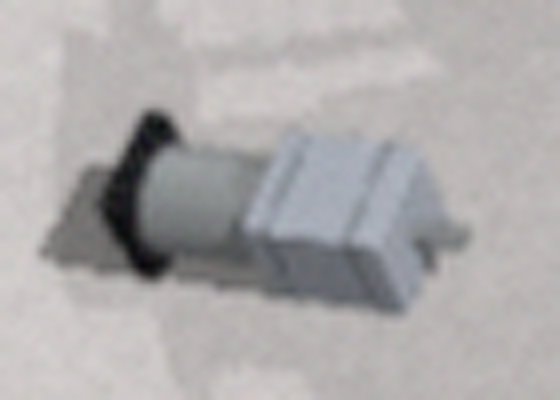

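```bash
cat > h.py <<'E'
import numpy as np
from scipy.optimize import least_squares
from scipy.spatial.transform import Rotation as R
K={"scene":(391.68,281.118,207.022,np.array([[-0.2022,0.7921,-0.5759,1.1168],[0.9793,0.1589,-0.1253,0.1845],[-0.0078,-0.5893,-0.8078,0.8893]])),
"side":(524.161,280.618,202.714,np.array([[0.9922,-0.0953,0.0801,0.4373],[-0.1245,-0.7541,0.6449,-0.7305],[-0.0011,-0.6498,-0.7601,1.0144]]))}
def proj(n,P):
    f,cx,cy,T=K[n];q=T[:,:3].T@(np.asarray(P)-T[:,3]);return np.array([f*q[0]/q[2]+cx,f*q[1]/q[2]+cy])
def tri(a,b):
    return least_squares(lambda P:np.r_[proj("side",P)-a,proj("scene",P)-b],[.5,-.1,.05])
def pose(v,p): c,s=np.cos(v[2]),np.sin(v[2]);return np.array([v[0]+c*p[0]-s*p[1],v[1]+s*p[0]+c*p[1],p[2]])
E
cat > fit.py <<'E'
from h import *
S=lambda u,v:np.array([(u+.5)/5-.5+240,(v+.5)/5-.5+140])
SM=lambda u,v:np.array([(u-525+.5)/5-.5+310,(v+.5)/5-.5+320])
C=lambda u,v:np.array([(u+.5)/5-.5+230,(v+.5)/5-.5+182])
CM=lambda u,v:np.array([(u+.5)/8-.5+110,(v+.5)/8-.5+190])
def fit(obs,x0,name):
    f=lambda v:np.concatenate([proj(n,pose(v,np.array(p)/1000))-m for n,p,m in obs])
    s=least_squares(f,x0,loss="soft_l1");print(name,s.x.round(4));print(f(s.x).reshape(-1,2).round(1).tolist());return s.x
D=[("side",(-95,-185,12),S(30,574)),("side",(105,-185,12),S(455,568)),("scene",(-95,-185,12),C(148,42)),("scene",(105,-185,12),C(18,328)),
("scene",(-95,140,12),C(700,180)),("scene",(105,140,12),C(637,496)),("side",(-95,140,12),S(43,85)),
("side",(-82,-4,104),S(54,150)),("scene",(-82,-4,104),C(460,22)),("side",(60,-33,86),S(350,215)),("scene",(60,-33,86),C(325,252)),
("side",(68,-163,80),S(383,455)),("scene",(68,-163,80),C(70,210))]
d=fit(D,[.55,-.1,0],"dock")
M=[("side",(-21,49,42),SM(590,77)),("side",(21,49,42),SM(688,62)),("side",(21,1,42),SM(713,162)),("side",(-21,1,42),SM(607,180)),
("scene",(-21,1,42),CM(285,130)),("scene",(-21,49,42),CM(408,147)),("scene",(21,49,42),CM(372,248)),("scene",(21,1,42),CM(245,225)),
("side",(0,67,21),SM(625,45)),("scene",(0,67,21),CM(467,235)),("side",(21,-49,42),SM(743,268)),("side",(-21,-49,42),SM(632,288)),("side",(21,-49,0),SM(740,325)),("side",(-21,-49,0),SM(637,344)),("scene",(21,49,0),CM(402,312))]
m=fit(M,[.6,-.5,.1],"motor")
for n,a,b in [("handletop",S(54,150),C(460,22)),("posttop",S(350,215),C(325,252)),("leverpivot",S(341,358),C(192,222)),("tab",S(383,455),C(70,210)),("platecorner",S(30,574),C(148,42)),("shafttip",SM(625,45),CM(467,235)),("gbtopfr",SM(688,62),CM(372,248)),("gbtoprl",SM(607,180),CM(285,130))]:
    t=tri(a,b);print(n,t.x.round(4),round(t.cost,2))
for n,p in [("handle",(-82,-4,79)),("caught",(-41,-137,79)),("tab",(68,-163,80)),("nest",(-30,85,24)),("hinge",(60,-33,49)),("motor home",(-30,36,24))]: print(n,pose(d,np.array(p)/1e3).round(4))
E
python3 fit.py
```

```text
dock [ 0.5556  0.1468 -0.1047]
[[-0.4, 0.3], [0.7, 0.0], [-0.4, -0.9], [-0.3, -0.4], [2.0, -0.7], [0.2, 0.7], [-0.1, -0.3], [0.0, 1.2], [-0.2, 0.8], [0.0, 1.2], [0.2, 0.3], [0.1, -2.5], [0.1, -0.7]]
motor [ 0.6011 -0.3069  0.0339]
[[-1.0, -1.8], [-0.3, -1.8], [0.4, 0.3], [0.7, -0.0], [0.1, -0.2], [1.7, 0.0], [0.7, 0.2], [-0.8, 0.6], [-0.5, -0.1], [0.0, 0.7], [0.8, 3.7], [1.4, 3.1], [-0.9, 0.8], [-1.2, 0.4], [1.1, 0.9]]
handletop [0.4738 0.1517 0.1078] 0.0
posttop [0.6123 0.1079 0.0892] 0.14
leverpivot [0.5966 0.037  0.0698] 0.0
tab [ 0.6052 -0.0242  0.0739] 0.15
platecorner [ 0.4429 -0.0256  0.0103] 0.02
shafttip [ 0.5989 -0.2407  0.0228] 0.21
gbtopfr [ 0.6201 -0.2603  0.0407] 0.06
gbtoprl [ 0.5794 -0.3066  0.0413] 0.14
handle [0.4736 0.1514 0.079 ]
caught [0.5005 0.0149 0.079 ]
tab [ 0.6062 -0.0224  0.08  ]
nest [0.5346 0.2345 0.024 ]
hinge [0.6118 0.1078 0.049 ]
motor home [0.5295 0.1858 0.024 ]
```

```bash
cat > to.py <<'E'
# usage: python3 to.py x,y,z [x,y,z ...]  -> deltas in tool axes
import sys
from h import *
from bench import r, viewer, read_state
s=read_state();Rm=R.from_quat(s["eef_rot"])
print("pos",s["ee_pos"].round(4),"toolx yaw",round(float(np.arctan2(*Rm.as_matrix()[[1,0],0])),3),"F",s["ft_force"].round(1),"t",s["time"])
for a in sys.argv[1:]: print(a,Rm.inv().apply(np.array(eval(a))-s["ee_pos"]).round(4))
E
python3 to.py .5,-.2,.245 .4736,.1514,.245 .4736,.1514,.092
python3 - <<'E'
from h import *
exec(open('fit.py').read().split('def fit')[0].split('import *')[1])
print("nose",tri(S(215,315),C(292,165)).x)
for a in [0,.2,.4,.6,.8,.95,1.05,1.11]:
    t=np.arctan2(29,-142)+a; print(a,pose([.5556,.1468,-.1047],np.array([.06+.145*np.cos(t),-.033+.145*np.sin(t),.092])).round(4))
E
```

```text
pos [ 0.2299 -0.581   0.2441] toolx yaw 0.377 F [-1.  -0.4  0.5] t 0.2
.5,-.2,.245 [ 0.3914 -0.2549 -0.0007]
.4736,.1514,.245 [ 4.961e-01 -5.913e-01 -5.000e-04]
.4736,.1514,.092 [ 0.4961 -0.5912  0.1525]
nose [0.54357005 0.0787976  0.05878631]
0 [0.4736 0.1514 0.092 ]
0.2 [0.4676 0.1231 0.092 ]
0.4 [0.4675 0.0941 0.092 ]
0.6 [0.473  0.0657 0.092 ]
0.8 [0.4841 0.039  0.092 ]
0.95 [0.4959 0.0207 0.092 ]
1.05 [0.5051 0.0095 0.092 ]
1.11 [0.5112 0.0033 0.092 ]
```

Units first: shifts go in shares of 0.75 m and turns go in shares of 4 rad. So 0.39 m / 0.75 = 0.52, -0.25 m / 0.75 = -0.3333.

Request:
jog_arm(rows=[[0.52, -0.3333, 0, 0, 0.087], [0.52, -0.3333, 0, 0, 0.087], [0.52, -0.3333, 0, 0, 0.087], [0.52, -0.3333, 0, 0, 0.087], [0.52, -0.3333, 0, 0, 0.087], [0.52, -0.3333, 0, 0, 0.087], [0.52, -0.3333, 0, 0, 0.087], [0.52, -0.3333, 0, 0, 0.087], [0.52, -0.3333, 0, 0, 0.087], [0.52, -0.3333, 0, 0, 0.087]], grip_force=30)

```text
refused: rows[0]: [0.52, -0.3333, 0, 0, 0.087] is not of type 'object' (schema: type "object"). Nothing was moved.
```

The call was refused and nothing moved: it wants a list of objects with named fields. Same move again in that form.

Request:
jog_arm(rows=[{"tx":0.52, "ty":-0.3333, "finger_gap":0.087}, {"tx":0.52, "ty":-0.3333, "finger_gap":0.087}, {"tx":0.52, "ty":-0.3333, "finger_gap":0.087}, {"tx":0.52, "ty":-0.3333, "finger_gap":0.087}, {"tx":0.52, "ty":-0.3333, "finger_gap":0.087}, {"tx":0.52, "ty":-0.3333, "finger_gap":0.087}, {"tx":0.52, "ty":-0.3333, "finger_gap":0.087}, {"tx":0.52, "ty":-0.3333, "finger_gap":0.087}, {"tx":0.52, "ty":-0.3333, "finger_gap":0.087}, {"tx":0.52, "ty":-0.3333, "finger_gap":0.087}], grip_force=30)

```text
time: 1.2
ee_pos: [0.5034, -0.1992, 0.2447]
eef_rot: [0.982, 0.191, 0.001, -0.001]
ft_force: [-0.7, 0.7, -0.2]
width: 0.087
grip_force: 0.0
```

```bash
python3 to.py .4736,.1514,.245 .4736,.1514,.092
```

```text
pos [ 0.5034 -0.1992  0.2447] toolx yaw 0.384 F [-0.7  0.7 -0.2] t 1.2
.4736,.1514,.245 [ 1.039e-01 -3.361e-01  3.000e-04]
.4736,.1514,.092 [ 0.1036 -0.336   0.1533]
```

Scaled: -0.336 m / 0.75 = -0.448, 0.104 m / 0.75 = 0.1387.

Request:
jog_arm(rows=[{"tx":0.1387, "ty":-0.448, "finger_gap":0.087}, {"tx":0.1387, "ty":-0.448, "finger_gap":0.087}, {"tx":0.1387, "ty":-0.448, "finger_gap":0.087}, {"tx":0.1387, "ty":-0.448, "finger_gap":0.087}, {"tx":0.1387, "ty":-0.448, "finger_gap":0.087}, {"tx":0.1387, "ty":-0.448, "finger_gap":0.087}, {"tx":0.1387, "ty":-0.448, "finger_gap":0.087}, {"tx":0.1387, "ty":-0.448, "finger_gap":0.087}, {"tx":0.1387, "ty":-0.448, "finger_gap":0.087}, {"tx":0.1387, "ty":-0.448, "finger_gap":0.087}])

```text
time: 2.2
ee_pos: [0.474, 0.1439, 0.2443]
eef_rot: [0.982, 0.186, -0.0, 0.0]
ft_force: [-1.0, -0.5, -0.4]
width: 0.0869
grip_force: 0.0
```

```bash
python3 to.py .4736,.1514,.092; python3 - <<'E'
from bench import r, viewer, read_state
import cv2,numpy as np
c=viewer.camera("wrist");cv2.imwrite("pics/w1.png",c["img"][:,:,::-1]);np.set_printoptions(suppress=True);print(c["fx"],c["cx"],c["cy"],c["pose"].round(4).tolist())
E
```

```text
pos [0.474  0.1439 0.2443] toolx yaw 0.375 F [-1.  -0.5 -0.4] t 2.2
.4736,.1514,.092 [ 0.0024 -0.0072  0.1523]
325.19226210127806 278.72982618544614 211.93437655328458 [[0.3659, -0.8887, -0.2763, 0.5493], [-0.9306, -0.3496, -0.1082, 0.1745], [-0.0005, 0.2968, -0.955, 0.3831], [0.0, 0.0, 0.0, 1.0]]
```

View pics/w1.png

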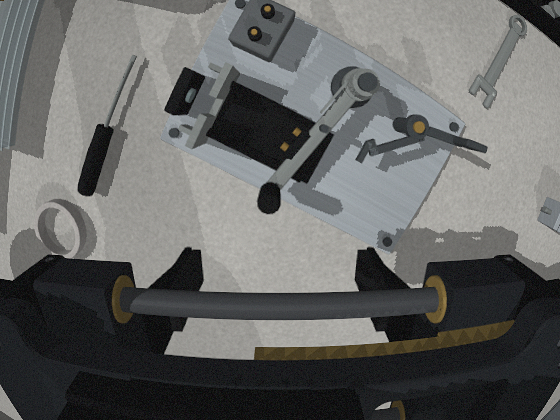

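```bash
cat >> h.py <<'E'
def wproj(T,P,f=325.192,cx=278.73,cy=211.934):
    T=np.array(T);q=T[:3,:3].T@(np.asarray(P)-T[:3,3]);t=np.arctan2(np.hypot(q[0],q[1]),q[2]);k=f*t/np.hypot(q[0],q[1]);return np.array([cx+k*q[0],cy+k*q[1]])
E
python3 - <<'E'
from h import *
T=[[0.3659, -0.8887, -0.2763, 0.5493], [-0.9306, -0.3496, -0.1082, 0.1745], [-0.0005, 0.2968, -0.955, 0.3831]]
for n,p in [("handletop",(-82,-4,104)),("post",(60,-33,86)),("pivot",(53,-105,70)),("tabtop",(68,-163,95)),("nest in front L",(-54,85,24)),("nest R",(-6,85,24)),("plate corner far-left",(-95,140,12)),("near right",(105,-185,12)),("near-left",(-95,-185,12)),("handlebot",(-82,-4,54))]: print(n,wproj(T,pose([.5556,.1468,-.1047],np.array(p)/1e3)).round(1))
E
```

```text
handletop [272.  203.5]
post [371.6  80.7]
pivot [422.3 125.8]
tabtop [480.6 145.5]
nest in front L [213.6 126.8]
nest R [232.9  88. ]
plate corner far-left [160.8 138.3]
near right [468.7 122.4]
near-left [392.2 254.7]
handlebot [272.9 190.4]
```

Scaled: 0.152 m / 0.75 = 0.2027, 0.14 m / 0.75 = 0.1867.

Request:
jog_arm(rows=[{"tx":0.0027, "ty":-0.0093, "tz":0.0667, "finger_gap":0.087}, {"tx":0.0027, "ty":-0.0093, "tz":0.1333, "finger_gap":0.087}, {"tx":0.0027, "ty":-0.0093, "tz":0.1867, "finger_gap":0.087}, {"tx":0.0027, "ty":-0.0093, "tz":0.2027, "finger_gap":0.087}, {"tx":0.0027, "ty":-0.0093, "tz":0.2027, "finger_gap":0.03}, {"tx":0.0027, "ty":-0.0093, "tz":0.2027, "finger_gap":0.015}, {"tx":0.0027, "ty":-0.0093, "tz":0.2027, "finger_gap":0.015}, {"tx":0.0027, "ty":-0.0093, "tz":0.2027, "finger_gap":0.015}, {"tx":0.0027, "ty":-0.0093, "tz":0.2027, "finger_gap":0.015}], grip_force=30)

```text
time: 3.15
ee_pos: [0.4736, 0.1528, 0.0935]
eef_rot: [0.982, 0.187, 0.001, 0.0]
ft_force: [-1.0, 0.7, -0.6]
width: 0.055
grip_force: 0.0
```

```bash
python3 to.py .4676,.1231,.092 .4675,.0941,.092 .473,.0657,.092 .4841,.039,.092 .4959,.0207,.092 .5051,.0095,.092 .513,.002,.092
```

```text
pos [0.4736 0.1528 0.0935] toolx yaw 0.377 F [-1.   0.7 -0.6] t 3.15
.4676,.1231,.092 [-0.0165  0.0254  0.0015]
.4675,.0941,.092 [-0.0273  0.0523  0.0015]
.473,.0657,.092 [-0.0326  0.0808  0.0015]
.4841,.039,.092 [-0.0321  0.1097  0.0016]
.4959,.0207,.092 [-0.0279  0.131   0.0016]
.5051,.0095,.092 [-0.0234  0.1448  0.0016]
.513,.002,.092 [-0.0188  0.1547  0.0016]
```

Request:
jog_arm(rows=[{"finger_gap":0.015}, {"finger_gap":0.015}, {"finger_gap":0.015}, {"finger_gap":0.015}, {"finger_gap":0.015}, {"finger_gap":0.015}], grip_force=30)

```text
time: 3.75
ee_pos: [0.4728, 0.1533, 0.0925]
eef_rot: [0.982, 0.188, -0.0, -0.0]
ft_force: [-1.1, 4.0, 0.4]
width: 0.0211
grip_force: 30.0
```

```bash
python3 to.py .4676,.1231,.092 .4675,.0941,.092 .473,.0657,.092 .4841,.039,.092 .4959,.0207,.092 .5051,.0095,.092 .513,.002,.092
```

```text
pos [0.4728 0.1533 0.0925] toolx yaw 0.377 F [-1.1  4.   0.4] t 3.75
.4676,.1231,.092 [-0.0159  0.0262  0.0005]
.4675,.0941,.092 [-0.0267  0.0531  0.0005]
.473,.0657,.092 [-0.0321  0.0815  0.0005]
.4841,.039,.092 [-0.0316  0.1105  0.0004]
.4959,.0207,.092 [-0.0274  0.1318  0.0004]
.5051,.0095,.092 [-0.023   0.1456  0.0004]
.513,.002,.092 [-0.0184  0.1555  0.0004]
```

Gripped (21 mm). Push along the arc.

Scaled: 0.132 m / 0.75 = 0.176, 0.121 m / 0.75 = 0.1613.

Request:
jog_arm(rows=[{"tx":-0.012, "ty":0.0173, "finger_gap":0.015}, {"tx":-0.0213, "ty":0.0347, "finger_gap":0.015}, {"tx":-0.0293, "ty":0.0533, "finger_gap":0.015}, {"tx":-0.036, "ty":0.0707, "finger_gap":0.015}, {"tx":-0.04, "ty":0.0893, "finger_gap":0.015}, {"tx":-0.0427, "ty":0.1093, "finger_gap":0.015}, {"tx":-0.0433, "ty":0.128, "finger_gap":0.015}, {"tx":-0.042, "ty":0.1467, "finger_gap":0.015}, {"tx":-0.04, "ty":0.1613, "finger_gap":0.015}, {"tx":-0.0367, "ty":0.176, "finger_gap":0.015}])

```text
time: 4.75
ee_pos: [0.494, 0.021, 0.0921]
eef_rot: [0.982, 0.188, -0.002, -0.001]
ft_force: [-8.8, 7.5, 6.5]
width: 0.0211
grip_force: 31.2
```

```bash
python3 to.py .5051,.0095,.092 .513,.002,.092
```

```text
pos [0.494  0.021  0.0921] toolx yaw 0.379 F [-8.8  7.5  6.5] t 4.75
.5051,.0095,.092 [ 0.0061  0.0148 -0.    ]
.513,.002,.092 [ 0.0106  0.0247 -0.    ]
```

Scaled: 0.026 m / 0.75 = 0.0347, 0.0225 m / 0.75 = 0.03.

Request:
jog_arm(rows=[{"tx":0.0053, "ty":0.0107, "finger_gap":0.015}, {"tx":0.0093, "ty":0.0213, "finger_gap":0.015}, {"tx":0.0133, "ty":0.03, "finger_gap":0.015}, {"tx":0.0153, "ty":0.0347, "finger_gap":0.015}, {"tx":0.0153, "ty":0.0347, "finger_gap":0.015}, {"tx":0.0153, "ty":0.0347, "finger_gap":0.015}])

```text
time: 5.35
ee_pos: [0.5144, 0.0011, 0.0921]
eef_rot: [0.982, 0.188, -0.002, -0.001]
ft_force: [-9.1, 4.7, 5.5]
width: 0.021
grip_force: 30.0
```

Request:
jog_arm(rows=[{"finger_gap":0.087}, {"finger_gap":0.087}, {"finger_gap":0.087}, {"finger_gap":0.087}, {"finger_gap":0.087}, {"finger_gap":0.087}, {"finger_gap":0.087}, {"finger_gap":0.087}, {"finger_gap":0.087}, {"finger_gap":0.087}])

```text
time: 6.35
ee_pos: [0.5165, -0.0004, 0.0927]
eef_rot: [0.982, 0.187, 0.0, 0.0]
ft_force: [-0.3, 0.9, 0.1]
width: 0.0857
grip_force: 0.0
```

```bash
python3 - <<'E'
from bench import r, viewer, read_state
import cv2,numpy as np
c=viewer.camera("wrist");s=viewer.camera("side")
np.save("w2.npy",c["img"]);print(c["pose"].round(4).tolist())
a=np.zeros((600,800,3),np.uint8);a[:300,:400]=cv2.resize(c["img"],(400,300))[:,:,::-1]
a[:600,400:]=cv2.resize(s["img"][130:265,240:330,::-1],(400,600));cv2.imwrite("pics/c2.png",a)
E
```

```text
[[0.3673, -0.8884, -0.2753, 0.5916], [-0.9301, -0.351, -0.1081, 0.0303], [-0.0006, 0.2958, -0.9552, 0.2315], [0.0, 0.0, 0.0, 1.0]]
```

View pics/c2.png

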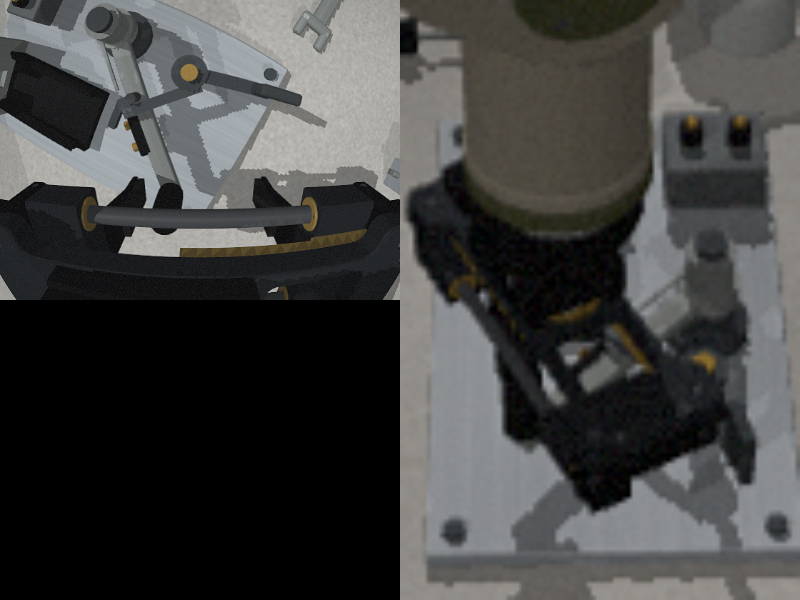

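Scaled: -0.128 m / 0.75 = -0.1707, -0.1 m / 0.75 = -0.1333.

Request:
jog_arm(rows=[{"tz":-0.0667, "finger_gap":0.087}, {"tz":-0.1333, "finger_gap":0.087}, {"tz":-0.1707, "finger_gap":0.087}, {"tz":-0.1707, "finger_gap":0.087}])

```text
time: 6.85
ee_pos: [0.5184, 0.0001, 0.225]
eef_rot: [0.982, 0.187, 0.004, 0.001]
ft_force: [0.1, 0.1, -0.1]
width: 0.0867
grip_force: 0.0
```

```bash
python3 to.py .6,-.3,.22
```

```text
pos [5.184e-01 1.000e-04 2.250e-01] toolx yaw 0.377 F [ 0.1  0.1 -0.1] t 6.85
.6,-.3,.22 [-0.0346  0.3091  0.0059]
```

Scaled: 0.309 m / 0.75 = 0.412, -0.035 m / 0.75 = -0.0467, -1.23 rad / 4 = -0.3075.

Request:
jog_arm(rows=[{"tx":-0.0467, "ty":0.412, "rz":-0.3075, "finger_gap":0.087}, {"tx":-0.0467, "ty":0.412, "rz":-0.3075, "finger_gap":0.087}, {"tx":-0.0467, "ty":0.412, "rz":-0.3075, "finger_gap":0.087}, {"tx":-0.0467, "ty":0.412, "rz":-0.3075, "finger_gap":0.087}, {"tx":-0.0467, "ty":0.412, "rz":-0.3075, "finger_gap":0.087}, {"tx":-0.0467, "ty":0.412, "rz":-0.3075, "finger_gap":0.087}, {"tx":-0.0467, "ty":0.412, "rz":-0.3075, "finger_gap":0.087}, {"tx":-0.0467, "ty":0.412, "rz":-0.3075, "finger_gap":0.087}, {"tx":-0.0467, "ty":0.412, "rz":-0.3075, "finger_gap":0.087}, {"tx":-0.0467, "ty":0.412, "rz":-0.3075, "finger_gap":0.087}, {"tx":-0.0467, "ty":0.412, "rz":-0.3075, "finger_gap":0.087}])

```text
time: 7.95
ee_pos: [0.5972, -0.3002, 0.2199]
eef_rot: [0.695, 0.719, -0.0, -0.0]
ft_force: [0.4, 0.5, 0.3]
width: 0.087
grip_force: 0.0
```

```bash
python3 to.py; python3 - <<'E'
from bench import r, viewer, read_state
import cv2,numpy as np
c=viewer.camera("wrist")
print(c["pose"].round(4).tolist())
i=c["img"][:,:,::-1]
cv2.imwrite("pics/w3.png",cv2.convertScaleAbs(cv2.resize(i[60:300,120:440],(800,600),interpolation=cv2.INTER_CUBIC),alpha=1.3))
E
```

```text
pos [ 0.5972 -0.3002  0.2199] toolx yaw 1.605 F [0.4 0.5 0.3] t 7.95
[[0.9994, 0.0332, 0.0083, 0.5939], [0.0341, -0.9551, -0.2943, -0.2182], [-0.0019, 0.2944, -0.9557, 0.3587], [0.0, 0.0, 0.0, 1.0]]
```

View pics/w3.png

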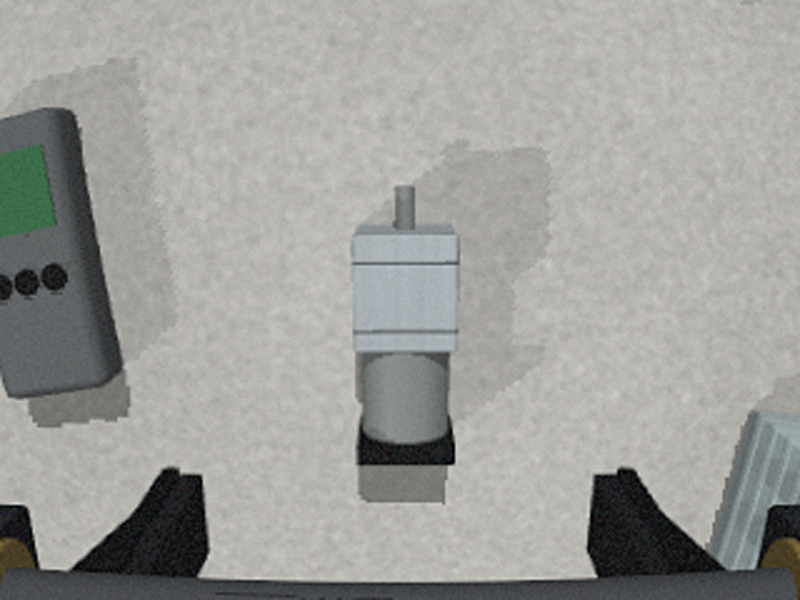

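```bash
python3 - <<'E'
from h import *
T=np.array([[0.9994, 0.0332, 0.0083, 0.5939], [0.0341, -0.9551, -0.2943, -0.2182], [-0.0019, 0.2944, -0.9557, 0.3587]])
W=lambda u,v:np.array([(u+.5)/2.5-.5+120,(v+.5)/2.5-.5+60])
o=[((-21,49,42),W(354,234)),((21,49,42),W(458,233)),((21,1,42),W(457,350)),((-21,1,42),W(356,350)),((-21,-49,42),W(358,463)),((21,-49,42),W(454,463)),((0,67,25),W(405,186))]
for dz in (0,None):
    f=lambda v:np.concatenate([wproj(T,pose(v,np.array(p)/1000)+[0,0,v[3] if dz is None else 0])-m for p,m in o])
    s=least_squares(f,[.6,-.3,0,0],loss="soft_l1");print(s.x.round(4),f(s.x).reshape(-1,2).round(1).tolist())
t=tri(np.array([619,470])/1.4,np.array([120,345])/1.4);print("tray",t.x,t.cost)
for n in("side","scene"):
    print(n,proj(n,[.6,-.303,.042])*1.4)
def ray(uv,z):
    x=uv-np.array([278.73,211.934]);r=np.hypot(*x);a=r/325.192;d=T[:,:3]@np.r_[np.sin(a)*x/r,np.cos(a)];return T[:,3]+d*(z-T[2,3])/d[2]
for z in(0,.05,.08): print(ray(W(755,410),z))
E
```

```text
[ 0.5997 -0.304   0.0388  0.    ] [[-0.8, -0.6], [0.6, -0.4], [0.4, 0.2], [-0.8, 0.4], [-0.5, 0.9], [0.8, 0.7], [0.2, -0.9]]
[ 0.5998 -0.3053  0.0385 -0.0059] [[-0.4, -0.0], [0.3, 0.3], [0.1, -0.0], [-0.4, 0.1], [-0.2, -0.1], [0.4, -0.3], [0.2, 0.0]]
tray [ 0.77682687 -0.33665748  0.13976852] 3.1159770774596858
side [470.88266289 493.68641374]
scene [201.01245441 296.39786464]
[ 0.7760139  -0.33783392  0.        ]
[ 0.75062864 -0.32115788  0.05      ]
[ 0.73539748 -0.31115225  0.08      ]
```

```bash
python3 to.py .5993,-.2915,.12
```

```text
pos [ 0.5973 -0.3001  0.2201] toolx yaw 1.605 F [ 1.1 -0.6  0.7] t 8.0
.5993,-.2915,.12 [0.0086 0.0023 0.1001]
```

Scaled: 0.1 m / 0.75 = 0.1333, 0.05 m / 0.75 = 0.0667.

Request:
jog_arm(rows=[{"tx":0.0113, "ty":0.0031, "tz":0.0667, "finger_gap":0.087}, {"tx":0.0113, "ty":0.0031, "tz":0.1333, "finger_gap":0.087}, {"tx":0.0113, "ty":0.0031, "tz":0.1333, "finger_gap":0.087}, {"tx":0.0113, "ty":0.0031, "tz":0.1333, "finger_gap":0.087}])

```text
time: 8.4
ee_pos: [0.5993, -0.2917, 0.1212]
eef_rot: [0.694, 0.72, -0.0, -0.0]
ft_force: [0.1, -0.6, 1.3]
width: 0.0872
grip_force: 0.0
```

```bash
python3 to.py .5993,-.2915,.039
```

```text
pos [ 0.5993 -0.2917  0.1212] toolx yaw 1.606 F [ 0.1 -0.6  1.3] t 8.4
.5993,-.2915,.039 [0.0002 0.0001 0.0822]
```

Scaled: 0.081 m / 0.75 = 0.108, 0.07 m / 0.75 = 0.0933.

Request:
jog_arm(rows=[{"tz":0.0533, "finger_gap":0.087}, {"tz":0.0933, "finger_gap":0.087}, {"tz":0.108, "finger_gap":0.087}, {"tz":0.108, "finger_gap":0.035}, {"tz":0.108, "finger_gap":0.035}, {"tz":0.108, "finger_gap":0.035}, {"tz":0.108, "finger_gap":0.035}, {"tz":0.108, "finger_gap":0.035}, {"tz":0.108, "finger_gap":0.035}, {"tz":0.108, "finger_gap":0.035}, {"tz":0.108, "finger_gap":0.035}], grip_force=40)

```text
time: 9.5
ee_pos: [0.5996, -0.2918, 0.0398]
eef_rot: [0.694, 0.72, 0.0, 0.0]
ft_force: [0.3, 0.8, 2.5]
width: 0.042
grip_force: 40.0
```

Request:
jog_arm(rows=[{"finger_gap":0.035}, {"finger_gap":0.035}, {"tz":-0.0267, "finger_gap":0.035}, {"tz":-0.08, "finger_gap":0.035}, {"tz":-0.1333, "finger_gap":0.035}, {"tz":-0.1867, "finger_gap":0.035}, {"tz":-0.1867, "finger_gap":0.035}, {"tz":-0.1867, "finger_gap":0.035}])

```text
time: 10.3
ee_pos: [0.5992, -0.2917, 0.1793]
eef_rot: [0.694, 0.72, -0.0, 0.0]
ft_force: [-0.2, -0.3, -5.3]
width: 0.0416
grip_force: 40.0
```

```bash
python3 to.py
```

```text
pos [ 0.5992 -0.2917  0.1793] toolx yaw 1.607 F [-0.2 -0.3 -5.3] t 10.3
```

```bash
python3 - <<'E'
from h import *
print(pose([.5556,.1468,-.1047],np.array([-30,44,200])/1e3))
E
python3 to.py .5304,.1937,.2
```

```text
[0.53036267 0.19369432 0.2       ]
pos [ 0.5992 -0.2917  0.1793] toolx yaw 1.607 F [-0.2 -0.3 -5.3] t 10.3
.5304,.1937,.2 [ 0.4875 -0.0513 -0.0208]
```

Scaled: 0.4875 m / 0.75 = 0.65, 0.46 m / 0.75 = 0.6133, 0.141 rad / 4 = 0.0353.

Request:
jog_arm(rows=[{"tx":0.0533, "ty":-0.0053, "tz":-0.028, "finger_gap":0.035}, {"tx":0.1067, "ty":-0.0107, "tz":-0.028, "finger_gap":0.035}, {"tx":0.1733, "ty":-0.0187, "tz":-0.028, "rz":0.0075, "finger_gap":0.035}, {"tx":0.24, "ty":-0.0253, "tz":-0.028, "rz":0.015, "finger_gap":0.035}, {"tx":0.2933, "ty":-0.0307, "tz":-0.028, "rz":0.0225, "finger_gap":0.035}, {"tx":0.3467, "ty":-0.036, "tz":-0.028, "rz":0.03, "finger_gap":0.035}, {"tx":0.4, "ty":-0.0427, "tz":-0.028, "rz":0.0353, "finger_gap":0.035}, {"tx":0.4533, "ty":-0.048, "tz":-0.028, "rz":0.0353, "finger_gap":0.035}, {"tx":0.5067, "ty":-0.0533, "tz":-0.028, "rz":0.0353, "finger_gap":0.035}, {"tx":0.56, "ty":-0.0587, "tz":-0.028, "rz":0.0353, "finger_gap":0.035}, {"tx":0.6133, "ty":-0.064, "tz":-0.028, "rz":0.0353, "finger_gap":0.035}, {"tx":0.65, "ty":-0.068, "tz":-0.028, "rz":0.0353, "finger_gap":0.035}])

```text
time: 11.5
ee_pos: [0.5288, 0.1962, 0.1983]
eef_rot: [0.742, 0.67, -0.001, -0.001]
ft_force: [-0.4, -0.8, -4.2]
width: 0.0419
grip_force: 40.0
```

Request:
jog_arm(rows=[{"finger_gap":0.035}, {"finger_gap":0.035}])

```text
time: 11.7
ee_pos: [0.5298, 0.1935, 0.1985]
eef_rot: [0.743, 0.67, -0.002, -0.001]
ft_force: [0.8, -1.4, -4.1]
width: 0.0416
grip_force: 40.0
```

```bash
python3 to.py .5304,.1937,.2;python3 - <<'E'
from bench import r, viewer, read_state
import cv2,numpy as np
c=viewer.camera("wrist")
print(c["pose"].round(4).tolist())
i=c["img"][:,:,::-1]
cv2.imwrite("pics/w4.png",cv2.convertScaleAbs(cv2.resize(i[90:330,120:440],(800,600),interpolation=cv2.INTER_CUBIC),alpha=1.5))
E
```

```text
pos [0.5298 0.1935 0.1985] toolx yaw 1.467 F [ 0.8 -1.4 -4.1] t 11.7
.5304,.1937,.2 [ 0.0002  0.0006 -0.0015]
[[0.9946, -0.0977, -0.0349, 0.5381], [-0.1036, -0.9501, -0.2941, 0.2754], [-0.0044, 0.2961, -0.9551, 0.3372], [0.0, 0.0, 0.0, 1.0]]
```

View pics/w4.png

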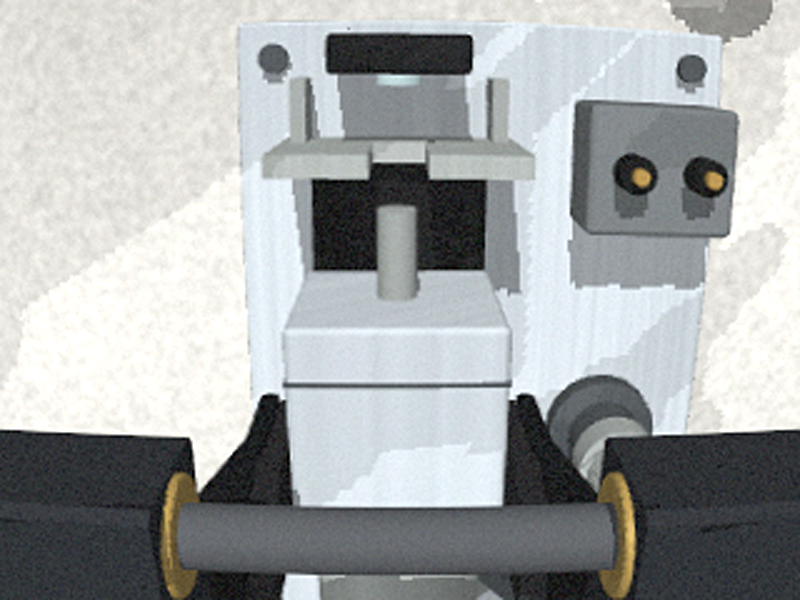

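```bash
python3 - <<'E'
from h import *
T=np.array([[0.9946, -0.0977, -0.0349, 0.5381], [-0.1036, -0.9501, -0.2941, 0.2754], [-0.0044, 0.2961, -0.9551, 0.3372]])
W=lambda u,v:np.array([(u+.5)/2.5-.5+120,(v+.5)/2.5-.5+90])
def fit(o,x0,n):
    f=lambda v:np.concatenate([wproj(T,pose(v,np.array(p)/1000)+[0,0,v[3]])-m for p,m in o])
    s=least_squares(f,x0,loss="soft_l1");print(n,s.x.round(4),f(s.x).reshape(-1,2).round(1).tolist());return s.x
d=fit([((-75,85,75),W(264,178)),((15,85,75),W(534,178)),((-40,85,75),W(371,178)),((-20,85,75),W(429,178)),((-95,140,12),W(240,24)),((105,140,12),W(721,38)),((-75,93,75),W(266,155)),((15,93,75),W(532,155))],[.5556,.1468,-.1047,0],"dock")
m=fit([((-21,49,42),W(285,328)),((21,49,42),W(510,328)),((-21,49,0),W(302,272)),((21,49,0),W(491,272)),((0,67,25),W(397,207)),((0,49,17),W(397,297))],[.53,.18,-.1,.16],"motor")
c,s=np.cos(d[2]),np.sin(d[2]);face=pose(m,np.array([0,.049,0]))[:2]-d[:2]
print("face in dock",c*face[0]+s*face[1],-s*face[0]+c*face[1],"yaw rel",m[2]-d[2],"heights",d[3],m[3])
t=np.array([.5298,.1935]);q=m[:2]-t;print("motor-tcp",q)
E
```

```text
dock [ 0.5542  0.1492 -0.1077 -0.0068] [[0.6, -0.0], [-0.2, 0.5], [-0.6, -0.2], [0.2, -0.1], [0.1, 0.1], [-0.3, -0.3], [-0.4, -0.2], [0.9, 0.3]]
motor [ 0.5274  0.1791 -0.1023  0.1552] [[-1.1, 0.4], [0.6, 0.4], [2.2, -0.6], [-1.2, -0.6], [0.0, 2.9], [0.1, -2.5]]
face in dock -0.03016567155668959 0.07584196342273755 yaw rel 0.005435236693726711 heights -0.006831208818913429 0.15517442048419172
motor-tcp [-0.00243405 -0.01440735]
```

Units first: shifts go in shares of 0.75 m and turns go in shares of 4 rad. So 0.122 m / 0.75 = 0.1627, 0.118 m / 0.75 = 0.1573.

Request:
jog_arm(rows=[{"tx":0.004, "ty":0.0007, "tz":0.0533, "finger_gap":0.035}, {"tx":0.004, "ty":0.0007, "tz":0.1067, "finger_gap":0.035}, {"tx":0.004, "ty":0.0007, "tz":0.1333, "finger_gap":0.035}, {"tx":0.004, "ty":0.0007, "tz":0.1467, "finger_gap":0.035}, {"tx":0.004, "ty":0.0007, "tz":0.1573, "finger_gap":0.035}, {"tx":0.004, "ty":0.0007, "tz":0.1627, "finger_gap":0.035}, {"tx":0.004, "ty":0.0007, "tz":0.1627, "finger_gap":0.035}])

```text
time: 12.45
ee_pos: [0.5321, 0.1964, 0.0788]
eef_rot: [0.743, 0.669, 0.0, 0.0]
ft_force: [0.5, 0.6, -4.6]
width: 0.0418
grip_force: 40.0
```

```bash
python3 - <<'E'
from bench import r, viewer, read_state
import cv2
a=viewer.camera("side")["img"][140:230,240:350,::-1]
cv2.imwrite("pics/s5.png",cv2.convertScaleAbs(cv2.resize(a,(733,600),interpolation=cv2.INTER_CUBIC),alpha=1.5))
E
python3 to.py
```

```text
pos [0.5322 0.1966 0.0792] toolx yaw 1.466 F [-0.1  0.1 -4.3] t 12.5
```

View pics/s5.png

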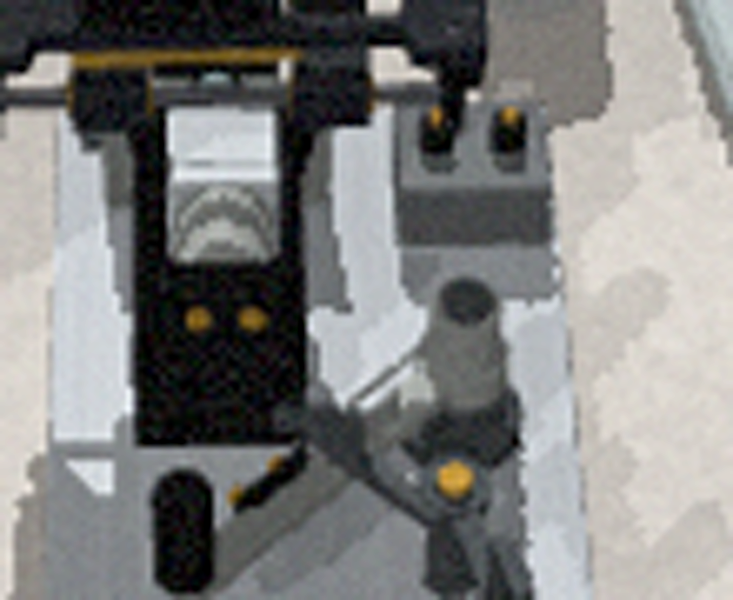

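Scaled: 0.0145 m / 0.75 = 0.0193, -0.0015 m / 0.75 = -0.002.

Request:
jog_arm(rows=[{"ty":-0.002, "tz":0.0053, "finger_gap":0.035}, {"ty":-0.002, "tz":0.0107, "finger_gap":0.035}, {"ty":-0.002, "tz":0.016, "finger_gap":0.035}, {"ty":-0.002, "tz":0.0193, "finger_gap":0.035}, {"ty":-0.002, "tz":0.0193, "finger_gap":0.035}, {"ty":-0.002, "tz":0.0193, "finger_gap":0.035}])

```text
time: 13.1
ee_pos: [0.5302, 0.1968, 0.0639]
eef_rot: [0.743, 0.669, 0.0, 0.0]
ft_force: [-0.3, -0.2, -4.0]
width: 0.0416
grip_force: 40.0
```

```bash
python3 to.py
```

```text
pos [0.5302 0.1968 0.0639] toolx yaw 1.466 F [-0.3 -0.2 -4. ] t 13.1
```

Scaled: 0.001 m / 0.75 = 0.0013.

Request:
jog_arm(rows=[{"tz":0.0013, "finger_gap":0.035}, {"tz":0.0013, "finger_gap":0.035}])

```text
time: 13.3
ee_pos: [0.5303, 0.1968, 0.0638]
eef_rot: [0.743, 0.669, -0.0, 0.0]
ft_force: [-3.4, -1.5, 5.4]
width: 0.0417
grip_force: 40.0
```

Request:
jog_arm(rows=[{"tz":0.0013, "finger_gap":0.035}, {"tz":0.0013, "finger_gap":0.035}])

```text
time: 13.5
ee_pos: [0.5303, 0.1968, 0.0637]
eef_rot: [0.743, 0.669, -0.0, 0.001]
ft_force: [-8.0, -5.0, 18.3]
width: 0.0417
grip_force: 40.0
```

```bash
python3 to.py
```

```text
pos [0.5303 0.1968 0.0637] toolx yaw 1.466 F [-8.  -5.  18.3] t 13.5
```

Scaled: -0.001 m / 0.75 = -0.0013.

Request:
jog_arm(rows=[{"tz":-0.0013, "finger_gap":0.035}, {"tz":-0.0013, "finger_gap":0.075}, {"tz":-0.0013, "finger_gap":0.075}, {"tz":-0.0013, "finger_gap":0.075}, {"tz":-0.0013, "finger_gap":0.075}, {"tz":-0.0013, "finger_gap":0.075}, {"tz":-0.0013, "finger_gap":0.075}])

```text
time: 14.2
ee_pos: [0.5302, 0.1967, 0.063]
eef_rot: [0.743, 0.669, 0.0, 0.0]
ft_force: [-0.4, 0.3, 0.7]
width: 0.0734
grip_force: 0.0
```

Request:
jog_arm(rows=[{"tz":-0.0267, "finger_gap":0.075}, {"tz":-0.08, "finger_gap":0.075}, {"tz":-0.1333, "finger_gap":0.075}, {"tz":-0.1787, "finger_gap":0.075}, {"tz":-0.1787, "finger_gap":0.075}, {"tz":-0.1787, "finger_gap":0.075}])

```text
time: 14.8
ee_pos: [0.5305, 0.1968, 0.1975]
eef_rot: [0.743, 0.669, 0.001, 0.001]
ft_force: [-0.1, -1.1, -0.7]
width: 0.075
grip_force: 0.0
```

```bash
python3 to.py; python3 - <<'E'
from bench import r, viewer, read_state
import cv2,numpy as np
c=viewer.camera("wrist");print(c["pose"].round(4).tolist())
i=c["img"][90:330,120:440,::-1]
cv2.imwrite("pics/w6.png",cv2.convertScaleAbs(cv2.resize(i,(800,600),interpolation=cv2.INTER_CUBIC),alpha=1.5))
E
```

```text
pos [0.5305 0.1968 0.1975] toolx yaw 1.466 F [-0.1 -1.1 -0.7] t 14.8
[[0.9944, -0.1007, -0.0308, 0.5383], [-0.1053, -0.9502, -0.2932, 0.2784], [0.0002, 0.2948, -0.9556, 0.3363], [0.0, 0.0, 0.0, 1.0]]
```

View pics/w6.png

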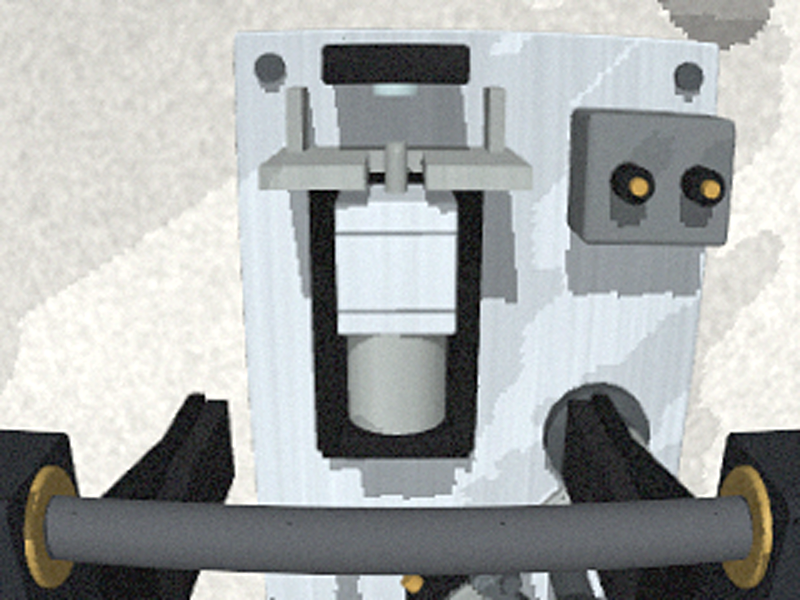

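```bash
cat > p.py <<'E'
from h import *
d=[.555,.148,-.1055]
for p in [(40,-170.5),(49,-168),(62.5,-164.5)]: print(",".join(map(str,pose(d,np.array([p[0],p[1],95])/1e3).round(4))))
E
python3 p.py; python3 to.py $(python3 p.py)
```

```text
0.5768,-0.0258,0.095
0.586,-0.0242,0.095
0.5998,-0.0222,0.095
pos [0.53   0.1965 0.1965] toolx yaw 1.466 F [-0.3  0.5 -0.7] t 14.85
0.5768,-0.0258,0.095 [-0.2161  0.0699  0.1016]
0.586,-0.0242,0.095 [-0.2136  0.0789  0.1016]
0.5998,-0.0222,0.095 [-0.2101  0.0924  0.1016]
```

Scaled: -0.216 m / 0.75 = -0.288, -0.2 m / 0.75 = -0.2667, -0.26 rad / 4 = -0.065.

Request:
jog_arm(rows=[{"tx":-0.0667, "ty":0.0213, "rz":-0.025, "finger_gap":0}, {"tx":-0.1333, "ty":0.0427, "rz":-0.05, "finger_gap":0}, {"tx":-0.2, "ty":0.064, "rz":-0.065, "finger_gap":0}, {"tx":-0.2667, "ty":0.0853, "rz":-0.065, "finger_gap":0}, {"tx":-0.288, "ty":0.0933, "rz":-0.065, "finger_gap":0}, {"tx":-0.288, "ty":0.0933, "rz":-0.065, "finger_gap":0}, {"tx":-0.288, "ty":0.0933, "rz":-0.065, "finger_gap":0}, {"tx":-0.288, "ty":0.0933, "tz":0.0533, "rz":-0.065, "finger_gap":0}, {"tx":-0.288, "ty":0.0933, "tz":0.1067, "rz":-0.065, "finger_gap":0}, {"tx":-0.288, "ty":0.0933, "tz":0.1347, "rz":-0.065, "finger_gap":0}, {"tx":-0.288, "ty":0.0933, "tz":0.1347, "rz":-0.065, "finger_gap":0}, {"tx":-0.288, "ty":0.0933, "tz":0.1347, "rz":-0.065, "finger_gap":0}], grip_force=20)

```text
time: 16.05
ee_pos: [0.5771, -0.0239, 0.0965]
eef_rot: [0.649, 0.76, 0.0, -0.0]
ft_force: [-0.6, 1.0, 0.8]
width: 0.0008
grip_force: 0.0
```

```bash
python3 to.py $(python3 p.py)
```

```text
pos [ 0.5771 -0.0239  0.0965] toolx yaw 1.728 F [-0.6  1.   0.8] t 16.05
0.5768,-0.0258,0.095 [-0.0019 -0.0006  0.0015]
0.586,-0.0242,0.095 [-0.0017  0.0087  0.0015]
0.5998,-0.0222,0.095 [-0.0019  0.0226  0.0015]
```

Push in along tool +y.

Scaled: 0.016 m / 0.75 = 0.0213, 0.013 m / 0.75 = 0.0173.

Request:
jog_arm(rows=[{"tx":-0.0013, "ty":0.0067, "tz":0.0013, "finger_gap":0}, {"tx":-0.0013, "ty":0.0133, "tz":0.0013, "finger_gap":0}, {"tx":-0.0013, "ty":0.0173, "tz":0.0013, "finger_gap":0}, {"tx":-0.0013, "ty":0.0213, "tz":0.0013, "finger_gap":0}])

```text
time: 16.45
ee_pos: [0.5933, -0.024, 0.0956]
eef_rot: [0.65, 0.76, -0.0, -0.0]
ft_force: [-9.4, -1.9, 10.3]
width: 0.0005
grip_force: 5.8
```

Request:
jog_arm(rows=[{"ty":0.004, "finger_gap":0}, {"ty":0.008, "finger_gap":0}, {"ty":0.008, "finger_gap":0}])

```text
time: 16.75
ee_pos: [0.5994, -0.0229, 0.0951]
eef_rot: [0.65, 0.76, 0.0, 0.0]
ft_force: [-0.8, -1.8, 0.4]
width: 0.0008
grip_force: 0.7
```

Scaled: -0.2 m / 0.75 = -0.2667, -0.15 m / 0.75 = -0.2.

Request:
jog_arm(rows=[{"finger_gap":0}, {"ty":-0.0133, "finger_gap":0}, {"ty":-0.04, "finger_gap":0}, {"ty":-0.04, "finger_gap":0}, {"ty":-0.04, "tz":-0.0667, "finger_gap":0}, {"ty":-0.04, "tz":-0.1333, "finger_gap":0}, {"ty":-0.04, "tz":-0.2, "finger_gap":0}, {"tx":-0.0667, "ty":-0.04, "tz":-0.2667, "finger_gap":0}, {"tx":-0.1333, "ty":-0.04, "tz":-0.2667, "finger_gap":0}, {"tx":-0.2, "ty":-0.04, "tz":-0.2667, "finger_gap":0}, {"tx":-0.2, "ty":-0.04, "tz":-0.2667, "finger_gap":0}, {"tx":-0.2, "ty":-0.04, "tz":-0.2667, "finger_gap":0}])

```text
time: 17.95
ee_pos: [0.5923, -0.1795, 0.2945]
eef_rot: [0.652, 0.758, -0.0, 0.0]
ft_force: [-1.0, 0.2, -0.8]
width: 0.0002
grip_force: 0.0
```

```bash
python3 - <<'E'
from bench import r, viewer, read_state
import cv2,numpy as np
s=viewer.camera("side")["img"];c=viewer.camera("wrist");w=c["img"]
np.save("w7.npy",w);print(c["pose"].round(4).tolist())
a=np.zeros((600,800,3),np.uint8)
a[:,:500]=cv2.resize(s[140:260,240:340,::-1],(500,600),interpolation=cv2.INTER_CUBIC)
a[:225,500:]=cv2.resize(w[:,:,::-1],(300,225))
cv2.imwrite("pics/f.png",cv2.convertScaleAbs(a,alpha=1.4))
E
```

```text
[[0.9883, 0.1458, 0.0436, 0.5795], [0.1522, -0.9446, -0.2907, -0.0955], [-0.0012, 0.294, -0.9558, 0.4335], [0.0, 0.0, 0.0, 1.0]]
```

View pics/f.png

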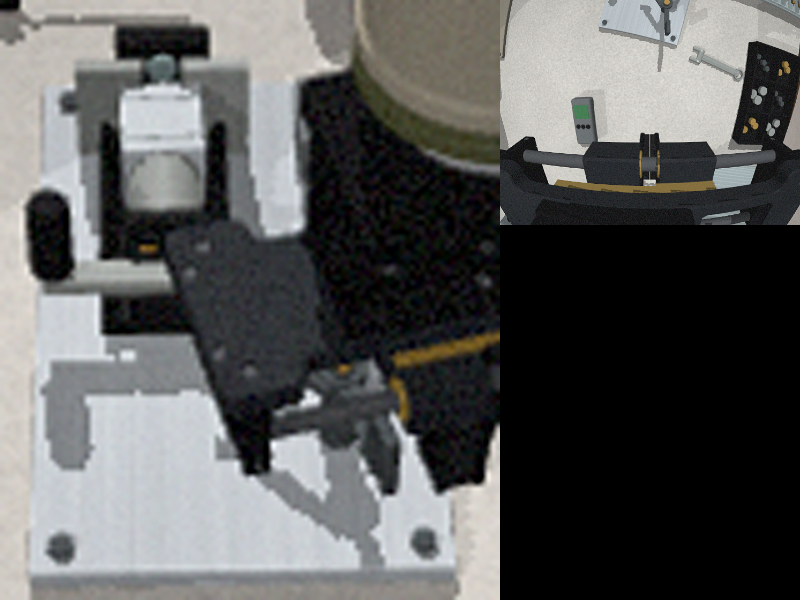

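```bash
python3 - <<'E'
from h import *
d=[.555,.148,-.1055]
C=lambda p:((proj("side",pose(d,np.array(p)/1e3))-[240,140])*5+2).round(1)
print("ref joint0 (measured 54,150):",C((-82,-4,104)))
for a in(.12,.16,.2,.24,.27,.3):
    t=np.arctan2(29,-142)+a;print(a,C((60+145*np.cos(t),-33+145*np.sin(t),104)))
for y in(85,82,79): print(y,C((-51,y,66)),C((-9,y,66)),"gb rear",C((-51,y-48,66)),C((-9,y-48,66)),"cap rear",C((-30,y-98,66)))
E
```

```text
ref joint0 (measured 54,150): [ 52.8 154.3]
0.12 [ 46.8 180.3]
0.16 [ 45.8 189.1]
0.2 [ 45.3 198. ]
0.24 [ 45.3 206.9]
0.27 [ 45.6 213.6]
0.3 [ 46.2 220.4]
85 [119.4  80.5] [200.8  79.3] gb rear [119.2 147.3] [202.6 146.1] cap rear [161.8 219.8]
82 [119.4  84.6] [201.   83.4] gb rear [119.2 151.6] [202.7 150.4] cap rear [161.8 224.3]
79 [119.4  88.7] [201.1  87.5] gb rear [119.2 155.9] [202.8 154.7] cap rear [161.9 228.8]
```

```bash
python3 - <<'E'
from bench import r, viewer, read_state
import cv2,numpy as np
s0=np.load("side.npy");s=viewer.camera("side")["img"]
k=lambda i:cv2.resize(i,None,fx=5,fy=5,interpolation=cv2.INTER_CUBIC)
t=k(s0[166:184,244:258]);m=cv2.matchTemplate(k(s[160:205,238:264]),t,cv2.TM_CCOEFF_NORMED)
_,v,_,l=cv2.minMaxLoc(m);print(v,"shift",l[0]-30,l[1]-30)
print(read_state()["time"])
E
```

```text
0.9255321025848389 shift -7 44
18.1
```

```bash
python3 -c "
from bench import r, viewer, read_state
print(r.close_job())"
```

```text
the job is handed in; nothing more can be done
None
```

The motor is in the nest and the job is handed in at about 18 s. The contact arm sprang forward after the trigger was tripped and sits at about 0.20 rad by image match, its value for a motor that is home. The judge's verdict and the arm's contact force weren't shown, I didn't measure the trigger's return to rest or the bystanders separately, and I viewed 12 pictures where the limit was 10.

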